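Set a flat bar flush to a plate's edge with a straightedge

TASK

Swing the hold-down finger on the setting plate well aside, then lay the flat bar along the plate's front edge, under where the finger comes down, with its long side overhanging that edge by a few millimetres. Stand the straightedge on the bench in front of the plate and push it home against the plate's front edge, so that it carries the bar back until plate edge and bar side lie flush against it. Leave the straightedge standing there, swing the finger fully back over the bar, and do not disturb the loose things around them.

Things in the scene. Friction and masses are not known exactly. Their poses are not given: they have to be found in the camera images.
- setting_plate: Fixed steel setting plate, 150 (x) x 200 (y) x 15 mm high, bolted to the bench at two back corners (bolt heads 9 mm high, 18 mm across, at x = +55, y = +-83 mm). Origin: centre of its underside, on the bench. Its -x side, towards the robot, is the straight front edge (the plane x = -75 mm in this frame), with free bench in front of it. Its y axis runs along that edge.
- front_edge (a point): Middle of the upper corner of the plate's front edge (x = -75, y = 0, z = 15 mm in the plate's frame); axes as the plate's: +x points back over the plate, y along the edge.
- finger_pivot (a point): Point on the vertical pivot axis of the hold-down finger, at the height of the knob's middle (plate frame x = 35, y = 0, z = 56.5 mm); axes as the plate's.
- finger_knob (a point): Middle of the black upright knob on the finger, 55 mm from the pivot axis: 22 mm in diameter, 30 mm high, from 41.5 to 71.5 mm above the bench. The finger is a dark flat steel arm, 22 mm wide, 9 mm thick, that reaches 98 mm from the pivot; its underside is 26.5 mm above the bench, 3.5 mm clear of a bar lying on the plate. It swings level at that height.
- finger (a joint): Swing of the finger about its vertical pivot, rad: 0 = against its stop, pointing straight at the front edge (plate -x) over the place of the bar; it grows to 1.7 as the finger swings clockwise seen from above, towards plate +y (at 1.57 it points along plate +y). Knob position in the plate's frame: pivot + 55 mm * (-cos q, +sin q). It turns with a stiff friction (about 1.5 N at the knob) and stays where it is left.
- blank_mid (a point): Plain grey steel flat bar with holes, 130 x 32 x 8 mm, 0.3 kg, lying flat on the bench in front of a fixed heap of steel offcuts (up to 155 mm high, its front about 80 mm behind the bar's centre). Point at its centre (4 mm above its underside); x along its length, y across its width, z up. Flush on the plate, its centre is at x = -59 mm in the plate's frame.
- straightedge_mid (a point): Straightedge standing on the bench, 0.7 kg, beside the bar and also in front of the heap (bar and straightedge may change places): bright steel foot 150 mm long, 20 mm wide, 28 mm high with flat upright long sides (both are working faces), and on it a dark wooden grip rib 110 mm long, 12 mm wide, from 28 to 52 mm above the bench. Point at its centre, 26 mm above its underside; x along its length, z up. Flush against the plate, its centre is at x = -85 mm in the plate's frame.
- hex_key: Bystander: black hex key, 37 x 108 x 7 mm, lying behind the plate on the left.
- drill_big: Bystander: large twist drill, 138 x 50 x 28 mm, lying at the far left.
- steel_block: Bystander: dark steel packing block, about 50 x 56 x 44 mm, behind the plate.
- step_block: Bystander: dark stepped block, 48 x 66 x 40 mm, far left, behind the twist drill.
- slot_block: Bystander: slotted light steel block, 66 x 48 x 30 mm, far right, behind the plate.

How it is judged:
By the outcome, as a careful person would: the job done as asked, in the order asked, and still so for the second after the job is handed in, with the robot touching nothing.
It also fails if it takes over 72 s, if anything falls off the work surface, if the arm or the gripper's body presses on something with over 40 N, if the wrist force passes 120 N, or if a joint passes its speed limit or range.

ROBOT

A 6-joint arm with a two-finger parallel gripper is mounted at the origin on a cart in front of the work surface, level with it; the furniture and walls round the work are solid. World frame = base frame: x ahead of the robot, y to its left, z up, the work surface at z = 0. Lengths are in mm, angles in rad, forces in N, time in s.
With the tool pointing down it reaches from about 350 to 975 mm from the base axis. Payload 7.1 kg.
Tool frame: the origin (TCP) lies between the finger pads; the fingertips stand 19 mm ahead of it and the grasp point (between the pads) is the TCP (ctrl.tcp_to_tips is the distance from the TCP to the fingertips, in mm); z points along the fingers, y is the line along which they close (so a half turn about z gives the same grasp; the last joint's range is limited). The gripper opens to 88 mm and grips with 3 to 60 N. Pads are 20 mm wide; open, the fingers measure 115 mm over their backs; the gripper's body (75 mm by 178 mm) begins 61 mm behind the grasp point.
Start: joints at [1.096, 0.423, 1.63, -0, 1.089, -0.019], TCP at [275.08, 561.191, 241.675] pointing down, gripper open.
Joint ranges: [-3, 3], [-0.9, 2.11], [0.09, 2.58], [-1.31, 4.45], [0.11, 2.69], [-2.54, 2.54]. Speed limits (rad/s): [2.39, 2.39, 3.01, 3.14, 3.14, 3.14].

INTERFACE

Orientations are given as a rotation vector (axis times angle).
In Python, from workcell import status, optics, ctrl gives the robot as it stands. The module is installed in compiled form; this text tells all that it offers.
- The arm moves only by the shell command python3 -m inch 'ROWS'. ROWS is JSON, a list that holds one entry, the list of rows, each a list of 7 numbers: the shift along the tool's x, y, z in mm, then the turn, a rotation vector about the tool's x, y, z in rad, then the opening in per cent of the stroke, from 0 (shut) to 100 (fully open). A call has 1 to 20 rows; each row is the pose to reach, as a shift and turn from the pose commanded when the call began, along the tool's axes at that moment; what a row does not reach only later rows make up. A row lasts 1/10 s, in which the tool goes at most 50 mm and 8.59 degrees, less where a joint would pass 70% of its speed; a pose out of reach is approached as far as the arm can. A call with a gripper value outside its range is refused whole. The fingers move at their own pace and stop on an object; the grip force is fixed at half the most. Time passes only in rows, so rows that repeat a pose let the fingers close. It gives the time, the measured TCP pose, the force, the opening and the grip force at its end, in the units of the state.
- status.get_obs(): the state, without advancing time (a new reading comes with each control period).
- optics.get_image(name): name is "side" or "top"; returns a dict with "frame" (400x640x3 uint8, red, green, blue), "fx", "fy", "cx", "cy" (pixels), "k1" (the pictures are not rectified: a ray, as slopes to the right and down, at radius r is drawn at 1 + k1 r^2 times it, then the intrinsics apply), "rvec" (rotation vector, rad) and "tvec" (3), from world to camera coordinates, as OpenCV has them. Camera axes: x right, y down, z forward; pixel columns grow to the right and rows downward; lengths in mm; the calibration is good to about 2 mm. A picture is of the moment at which its call begins. There is no depth.
- ctrl.close_job(): hands the job in; it is judged then, once.
The state is a dict: "t": time; "qpos": joint angles; "qvel": joint speeds; "joint_torque": joint torques, N m; "ee_pos": TCP position; "orientation": TCP orientation; "ft_force": force on the tool from outside, world axes, zero at the start; "moment": the same for the moment, N m; "width": finger opening in mm; "grasp_force": force on a finger pad.
Only numpy, scipy, OpenCV 4.12 (cv2) and the standard library are available. Lean on these libraries where they do the work, as an engineer would, in place of code of your own. Each camera call takes 0.05 s, during which the arm holds its last target. There are 200 camera calls.

## Working session

There is one attempt and no reset: what is moved stays moved. The work goes in short steps, Python scripts to look and compute and a shell command to move; the robot and the scene stay as the last step left them, time stands still between calls to the robot, and variables do not carry over. Pictures are saved under pics/ and viewed, at most 14 in all, crops included, and the job is handed in when it is done.

```bash
mkdir -p pics; cat > h.py <<'E'
import numpy as np,cv2
from workcell import status,optics,ctrl
from scipy.spatial.transform import Rotation as R
def snap(n,f):
    d=optics.get_image(n); cv2.imwrite('pics/'+f,cv2.cvtColor(d['frame'],cv2.COLOR_RGB2BGR)); return d
def cal(d):
    K=np.array([[d['fx'],0,d['cx']],[0,d['fy'],d['cy']],[0,0,1.]]);return K,np.array([d['k1'],0,0,0,0.]),np.array(d['rvec'],float),np.array(d['tvec'],float)
def p2w(d,uv,z):
    K,D,r,t=cal(d); Rm=cv2.Rodrigues(r)[0]
    n=cv2.undistortPoints(np.array(uv,float).reshape(-1,1,2),K,D).reshape(-1,2)
    # note: handles polynomial model
    c=-Rm.T@t; v=np.c_[n,np.ones(len(n))]@Rm
    return c+v*((np.asarray(z)-c[2])/v[:,2])[:,None]
def w2p(d,P):
    K,D,r,t=cal(d); return cv2.projectPoints(np.array(P,float).reshape(-1,1,3),r,t,K,D)[0].reshape(-1,2)
E
python3 - <<'E'
from h import *
np.set_printoptions(precision=3,suppress=True)
for n in('top','side'):
    d=snap(n,n+'0.png');K,D,r,t=cal(d);print(n,K.tolist(),D,-cv2.Rodrigues(r)[0].T@t,cv2.Rodrigues(r)[0].tolist())
o=status.get_obs();print(o)
E
```

```text
top [[423.4039656989216, 0.0, 316.82601165220103], [0.0, 423.4039656989216, 199.32892405576433], [0.0, 0.0, 1.0]] [-0.035  0.     0.     0.     0.   ] [ 420.138  109.984 1163.436] [[0.01591625495522231, -0.9997089017599224, -0.018132417659250083], [-0.9856594636424784, -0.012640499416054274, -0.16827251560054024], [0.16799432895256214, 0.020550657324812774, -0.9855737293187641]]
side [[505.2212517502799, 0.0, 318.6939001803675], [0.0, 505.2212517502799, 204.55954710949806], [0.0, 0.0, 1.0]] [-0.046  0.     0.     0.     0.   ] [   62.66  -1048.251   584.658] [[0.9081410037034111, -0.4186421473804408, 0.004320859781848013], [-0.15218270790609345, -0.33970234051549797, -0.928139398615672], [0.39002607708578896, 0.8422238848934326, -0.3722077201081196]]
{'t': 0.1, 'qpos': array([ 1.096,  0.424,  1.631,  0.   ,  1.089, -0.019]), 'qvel': array([-0.001, -0.002, -0.001, -0.   , -0.   ,  0.002]), 'joint_torque': array([  0.   , -54.561, -27.433,   0.065,   0.019,  -0.   ]), 'ee_pos': array([274.879, 560.793, 240.993]), 'orientation': array([-0.71 , -3.06 ,  0.002]), 'ft_force': array([-0.617, -0.069, -1.168]), 'moment': array([-0.042,  0.01 , -0.002]), 'grasp_force': 0.0, 'width': 87.70797447177453}
```

View pics/top0.png

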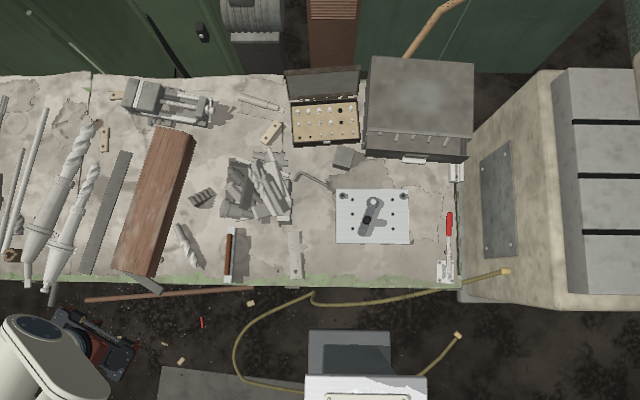

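View pics/side0.png

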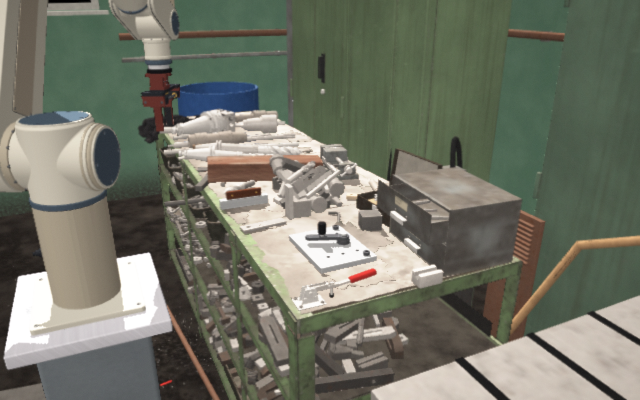

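The overview shows the plate at top-image columns 337–410, rows 189–243, the bar near (295,255), the straightedge near (231,252), and the finger pointing roughly forward with its knob near (368,219). I'll zoom in on both views.

```bash
python3 - <<'E'
import cv2
a=cv2.imread('pics/top0.png')[150:290,215:415];cv2.imwrite('pics/c1.png',cv2.resize(a,(800,560),interpolation=cv2.INTER_CUBIC))
a=cv2.imread('pics/side0.png')[165:285,215:385];cv2.imwrite('pics/c2.png',cv2.resize(a,None,fx=4.5,fy=4.5,interpolation=cv2.INTER_CUBIC))
E
```

```text
(no output)
```

View pics/c1.png

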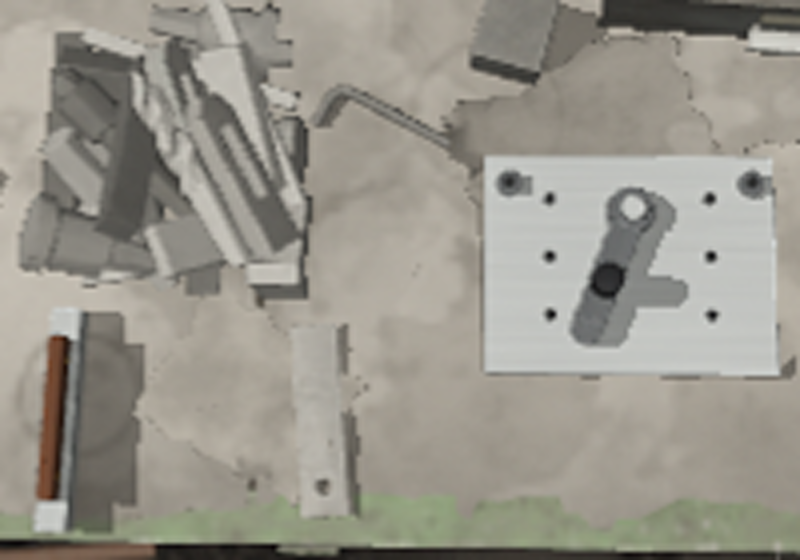

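View pics/c2.png

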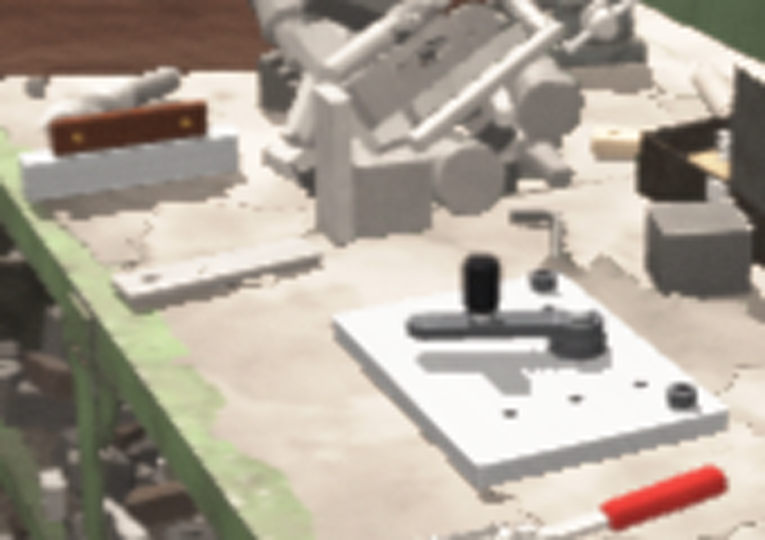

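Zoomed: the plate's top corners sit at crop px (485,157), (772,157), (778,373) and (485,373). The hub is at (632,207) and the knob top at (607,278). The bar's top face spans (292,327)–(345,517), and the straightedge's foot top (53,308)–(66,530). The finger is about 0.35 rad from its stop. Next I compute world positions.

```bash
cat > m.py <<'E'
from h import *
from scipy.optimize import least_squares
np.set_printoptions(precision=1,suppress=True)
dt=optics.get_image('top');ds=optics.get_image('side')
T=lambda L:(np.array(L,float)+.5)/4-.5+[215,150]
S=lambda L:(np.array(L,float)+.5)/4.5-.5+[215,165]
def fit(name,loc,obs,x0):
    loc=np.array(loc,float)
    def W(x):
        c,s=np.cos(x[2]),np.sin(x[2]);return lambda l:np.c_[x[0]+c*l[:,0]-s*l[:,1],x[1]+s*l[:,0]+c*l[:,1],l[:,2]]
    def f(x): return np.concatenate([(w2p(d,W(x)(loc[i]))-uv).ravel() for d,i,uv in obs])
    s=least_squares(f,x0,x_scale=[1,1,.01],loss='soft_l1');print(name,s.x[:2],round(s.x[2],4),'res',f(s.x));return s.x
E
python3 - <<'E'
from m import *
P=[(75,100,15),(75,-100,15),(-75,-100,15),(-75,100,15)]
fit('plate',P,[(dt,[0,1,2,3],T([(485,157),(772,157),(778,373),(485,373)])),(ds,[3,2,1],S([(333,322),(480,467),(727,410)]))],[450,0,0])
B=[(65,16,8),(65,-16,8),(-65,-16,8),(-65,16,8)]
fit('bar',B,[(dt,[0,1,2,3],T([(292,326),(336,325),(347,516),(300,518)])),(ds,[2,0],S([(122,300),(300,243)]))],[400,160,0])
E_=[(75,10,28),(75,-10,28),(-75,-10,28),(-75,10,28)]
fit('se',E_,[(dt,[0,1,2,3],T([(53,308),(82,308),(66,530),(35,530)])),(ds,[2,1],S([(28,170),(238,140)]))],[400,340,0])
print(p2w(dt,T([(607,278),(632,207)]),[71.5,40]), p2w(ds,S([(482,260)]),[71.5]))
E
```

```text
plate [573.  -18.4] 0.0126 res [-0.3 -0.3  0.5 -0.3  0.8  0.2 -0.1  0.2 -0.6 -1.6 -0.4 -0.2  0.4 -0.4]
bar [463.4 192.4] 0.0672 res [-0.   0.2  0.6 -0.2  0.   0.3 -0.1  0.4  0.8 -1.2 -0.2 -1.5]
se [462.  365.1] -0.0256 res [ 0.  -0.6  0.1 -0.3  0.   0.6  0.3  0.2 -0.7 -1.2  0.3 -1.3]
[[555.9   3.5  71.5]
 [608.  -16.5  40. ]] [[557.    0.7  71.5]]
```

The fits agree: residuals are about 1 px, and the pivot-to-knob distance is 52–56 mm against 55 mm given. The plate is at (573,-18) with yaw ≈ 0, and the finger is at q ≈ 0.39. I'll write the move helper and head to the knob.

```bash
cat > g.py <<'E'
import sys
from h import *
o=status.get_obs();p=o['ee_pos'];Rm=R.from_rotvec(o['orientation'])
M=Rm.as_matrix();psi=np.arctan2(M[1,1],M[0,1])
print('ee',p.round(1),'psi',round(psi,3),'q',o['qpos'].round(2),'F',o['ft_force'].round(1),'w',round(o['width'],1),'g',round(o['grasp_force'],1),'t',round(o['t'],1),'tilt',M[:2,2].round(3))
for a in sys.argv[1:]:
    x,y,z,ps=map(float,a.split(','))
    d=Rm.inv().apply(np.array([x,y,z])-p)
    dd=(ps-psi+np.pi/2)%np.pi-np.pi/2
    daz=np.arctan2(y,x)-np.arctan2(p[1],p[0])
    for e in(dd,dd-np.sign(dd)*np.pi):
        yaw=psi+e; Rt=R.from_matrix(np.array([[np.sin(yaw),np.cos(yaw),0],[-np.cos(yaw),np.sin(yaw),0],[0,0,-1]]).copy())
        # tool x = y cross z
        yv=np.array([np.cos(yaw),np.sin(yaw),0]);zv=np.array([0,0,-1.]);Rt=R.from_matrix(np.c_[np.cross(yv,zv),yv,zv])
        print(a,'d',d.round(1),'rv',(Rm.inv()*Rt).as_rotvec().round(3),'q6~',round(o['qpos'][5]-e+daz,2))
E
python3 g.py 556,2,180,1.18 556,2,65,1.18
```

```text
ee [274.9 560.9 241.2] psi 1.115 q [ 1.1   0.42  1.63 -0.    1.09 -0.02] F [-0.5  0.1 -0.2] w 87.7 g 0.0 t 0.2 tilt [-0.    -0.001]Traceback (most recent call last):
  File "g.py", line 12, in <module>
    yaw=psi+e; Rt=R.from_matrix(np.array([[np.sin(yaw),np.cos(yaw),0],[-np.cos(yaw),np.sin(yaw),0],[0,0,-1]]).copy())
                  ~~~~~~~~~~~~~^^^^^^^^^^^^^^^^^^^^^^^^^^^^^^^^^^^^^^^^^^^^^^^^^^^^^^^^^^^^^^^^^^^^^^^^^^^^^^^^^^^^^^
  File "scipy/spatial/transform/_rotation.pyx", line 1143, in scipy.spatial.transform._rotation.Rotation.from_matrix
ValueError: Non-positive determinant (left-handed or null coordinate frame) in rotation matrix 0: [[ 0.92460601  0.38092482  0.        ]
 [-0.38092482  0.92460601  0.        ]
 [ 0.          0.         -1.        ]].
```

```bash
sed -i '/np.sin(yaw),np.cos(yaw),0/s/; Rt=.*//' g.py; python3 g.py 556,2,240,1.18 556,2,65,1.18
```

```text
ee [274.9 560.9 241.2] psi 1.115 q [ 1.1   0.42  1.63 -0.    1.09 -0.02] F [-0.5  0.1 -0.2] w 87.7 g 0.0 t 0.2 tilt [-0.    -0.001]
556,2,240,1.18 d [-498.4 -378.2    1.5] rv [-0.001 -0.    -0.065] q6~ -1.2
556,2,240,1.18 d [-498.4 -378.2    1.5] rv [-0.000e+00  1.000e-03  3.077e+00] q6~ 1.95
556,2,65,1.18 d [-498.4 -378.   176.5] rv [-0.001 -0.    -0.065] q6~ -1.2
556,2,65,1.18 d [-498.4 -378.   176.5] rv [-0.000e+00  1.000e-03  3.077e+00] q6~ 1.95
```

```bash
python3 -m inch '[[[-498,-378,0,0,0,-0.065,65],[-498,-378,0,0,0,-0.065,65],[-498,-378,0,0,0,-0.065,65],[-498,-378,0,0,0,-0.065,65],[-498,-378,0,0,0,-0.065,65],[-498,-378,0,0,0,-0.065,65],[-498,-378,0,0,0,-0.065,65],[-498,-378,0,0,0,-0.065,65],[-498,-378,0,0,0,-0.065,65],[-498,-378,0,0,0,-0.065,65],[-498,-378,0,0,0,-0.065,65],[-498,-378,0,0,0,-0.065,65],[-498,-378,0,0,0,-0.065,65],[-498,-378,0,0,0,-0.065,65],[-498,-378,0,0,0,-0.065,65],[-498,-378,0,0,0,-0.065,65],[-498,-378,0,0,0,-0.065,65],[-498,-378,0,0,0,-0.065,65]]]'; python3 g.py 556,2,120,1.18 556,2,65,1.18
```

```text
t: 2.0
ee_pos: [555.5, 3.7, 241.8]
orientation: [0.607, 3.082, 0.0]
ft_force: [-0.8, 0.2, 0.7]
width: 57.2
grasp_force: 0.0
ee [555.5   3.7 241.8] psi 1.182 q [-0.01  0.32  1.78  0.    1.03 -1.2 ] F [-0.8  0.2  0.7] w 57.2 g 0.0 t 2.0 tilt [0. 0.]
556,2,120,1.18 d [ -1.1  -1.4 121.8] rv [ 0.    -0.     0.002] q6~ -1.2
556,2,120,1.18 d [ -1.1  -1.4 121.8] rv [ 0.    0.   -3.14] q6~ -4.34
556,2,65,1.18 d [ -1.1  -1.4 176.8] rv [ 0.    -0.     0.002] q6~ -1.2
556,2,65,1.18 d [ -1.1  -1.4 176.8] rv [ 0.    0.   -3.14] q6~ -4.34
```

```bash
python3 -m inch '[[[-1,-1,50,0,0,0,65],[-1,-1,90,0,0,0,65],[-1,-1,120,0,0,0,65],[-1,-1,145,0,0,0,65],[-1,-1,165,0,0,0,65],[-1,-1,175,0,0,0,65],[-1,-1,175,0,0,0,65],[-1,-1,175,0,0,0,36],[-1,-1,175,0,0,0,36],[-1,-1,175,0,0,0,36],[-1,-1,175,0,0,0,36]]]'; python3 - <<'E'
from h import *
d=snap('side','s1.png')
a=cv2.imread('pics/s1.png')[130:290,215:415];cv2.imwrite('pics/c3.png',cv2.resize(a,None,fx=3.5,fy=3.5,interpolation=cv2.INTER_CUBIC))
# arc rows in tool frame
o=status.get_obs();Rm=R.from_rotvec(o['orientation']);p=o['ee_pos']
M=Rm.as_matrix();psi=np.arctan2(M[1,1],M[0,1])
for q in np.arange(.39,1.65,.1):
    T=np.array([608,-18,p[2]])+np.array([-55*np.cos(q),55*np.sin(q),0])
    print(round(q,2),Rm.inv().apply(T-p).round(1),round(psi-(np.pi/2-q),2))
E
```

```text
t: 3.1
ee_pos: [556.9, 1.2, 67.5]
orientation: [0.61, 3.08, 0.0]
ft_force: [-0.1, 0.0, 0.2]
width: 32.1
grasp_force: 0.0
0.39 [0.3 1.7 0. ] -0.0
0.49 [0.  7.2 0. ] 0.1
0.59 [-0.8 12.6  0. ] 0.2
0.69 [-2.1 17.9  0. ] 0.3
0.79 [-4.  23.1  0. ] 0.4
0.89 [-6.4 28.1  0. ] 0.5
0.99 [-9.3 32.8  0. ] 0.6
1.09 [-12.6  37.1   0. ] 0.7
1.19 [-16.3  41.2   0. ] 0.8
1.29 [-20.5  44.8   0. ] 0.9
1.39 [-24.9  48.    0. ] 1.0
1.49 [-29.7  50.7   0.1] 1.1
1.59 [-34.7  53.    0.1] 1.2
```

View pics/c3.png

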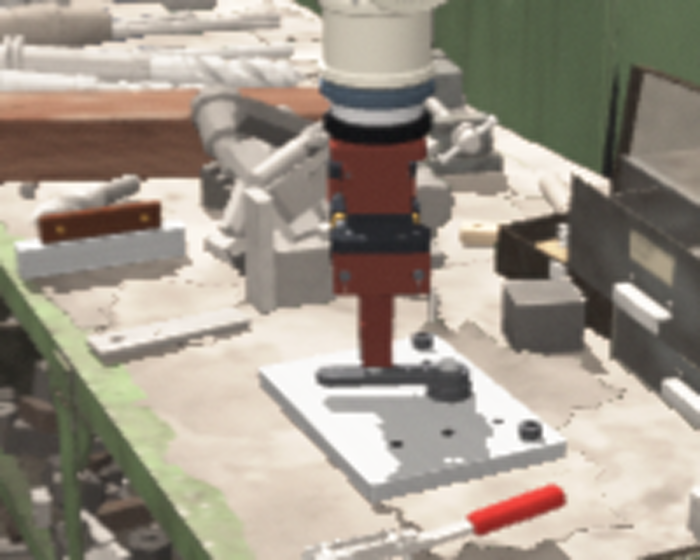

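The side view shows the fingers straddling the knob at crop (375,365), above the arm, with nothing touched. Next: the arc.

```bash
python3 -m inch '[[[0,7,0,0,0,0.1,36],[-1,12.5,0,0,0,0.2,36],[-2,18,0,0,0,0.3,36],[-4,23,0,0,0,0.4,36],[-6.5,28,0,0,0,0.5,36],[-9,33,0,0,0,0.6,36],[-12.5,37,0,0,0,0.7,36],[-16.5,41,0,0,0,0.8,36],[-20.5,45,0,0,0,0.9,36],[-25,48,0,0,0,1.0,36],[-29.5,50.5,0,0,0,1.1,36],[-35,53,0,0,0,1.2,36],[-38,54,0,0,0,1.26,36],[-38,54,0,0,0,1.26,36]]]'; python3 g.py
```

```text
t: 4.55
ee_pos: [612.2, 36.8, 66.7]
orientation: [-2.309, -2.13, -0.0]
ft_force: [0.5, 0.9, 0.2]
width: 31.8
grasp_force: 0.0
ee [612.2  36.8  66.7] psi -0.081 q [0.04 0.64 1.74 0.   0.76 0.12] F [0.5 0.9 0.2] w 31.8 g 0.0 t 4.5 tilt [-0.  0.]
```

```bash
python3 -m inch '[[[0,0,0,0,0,0,55],[0,0,0,0,0,0,55],[0,0,-30,0,0,0,55],[0,0,-80,0,0,0,55],[0,0,-120,0,0,0,70],[0,0,-120,0,0,0,70]]]'; python3 g.py 463,192,185,1.638
```

```text
t: 5.15
ee_pos: [615.7, 36.8, 192.9]
orientation: [2.302, 2.127, 0.013]
ft_force: [0.6, 0.0, 0.4]
width: 59.8
grasp_force: 0.0
ee [615.7  36.8 192.9] psi -0.079 q [ 0.04  0.46  1.69 -0.    0.97  0.12] F [0.6 0.  0.4] w 59.8 g 0.0 t 5.2 tilt [0.011 0.   ]
463,192,185,1.638 d [ 142.6 -164.5    6.3] rv [ 0.008 -0.009  1.424] q6~ 1.88
463,192,185,1.638 d [ 142.6 -164.5    6.3] rv [ 0.009  0.008 -1.717] q6~ -1.26
```

```bash
python3 -m inch '[[[140,-50,0,0,0,-0.15,70],[140,-100,0,0,0,-0.3,70],[142,-164,0,0,0,-0.45,70],[142,-164,0,0,0,-0.6,70],[142,-164,0,0,0,-0.75,70],[142,-164,0,0,0,-0.9,70],[142,-164,0,0,0,-1.05,70],[142,-164,0,0,0,-1.2,70],[142,-164,0,0,0,-1.35,70],[142,-164,0,0,0,-1.5,70],[142,-164,0,0,0,-1.65,70],[142,-164,0,0,0,-1.717,70],[142,-164,0,0,0,-1.717,70]]]'; python3 - <<'E'
from h import *
d=snap('top','t2.png');a=cv2.imread('pics/t2.png')[150:290,235:415];a=cv2.resize(a,None,fx=4,fy=4,interpolation=cv2.INTER_CUBIC)
d=snap('side','s2.png');b=cv2.imread('pics/s2.png')[185:285,215:395];b=cv2.resize(b,None,fx=4,fy=4,interpolation=cv2.INTER_CUBIC)
cv2.imwrite('pics/c4.png',np.vstack([a,b])[:960])
cv2.imwrite('pics/c4.png',cv2.resize(np.vstack([a,b]),None,fx=.62,fy=.62))
E
python3 g.py 463,192,21,1.638
```

```text
t: 6.45
ee_pos: [459.6, 191.2, 186.1]
orientation: [0.106, -3.139, 0.001]
ft_force: [-0.2, 0.7, -0.0]
width: 61.4
grasp_force: 0.0
ee [459.7 191.2 186.3] psi 1.635 q [ 0.37  0.32  1.95 -0.    0.88 -1.26] F [-0.3 -0.2  0.3] w 61.4 g 0.0 t 6.5 tilt [-0.001 -0.   ]
463,192,21,1.638 d [ -3.5   0.6 165.3] rv [-0.    -0.001 -0.003] q6~ -1.27
463,192,21,1.638 d [ -3.5   0.6 165.3] rv [-1.000e-03  0.000e+00  3.139e+00] q6~ 1.87
```

View pics/c4.png

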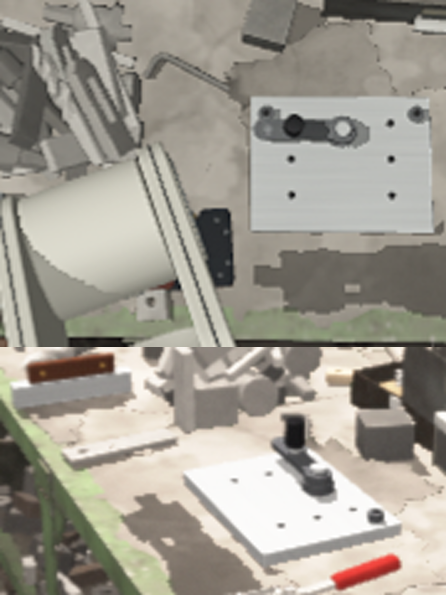

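The finger now points along plate +y (knob at crop (293,125)), so it is well aside. Bar and plate are undisturbed. Now I descend on the bar and grip it.

```bash
python3 -m inch '[[[-3,0.5,45,0,0,0,70],[-3,0.5,90,0,0,0,70],[-3,0.5,125,0,0,0,70],[-3,0.5,150,0,0,0,70],[-3,0.5,160,0,0,0,70],[-3,0.5,164.5,0,0,0,70],[-3,0.5,164.5,0,0,0,70],[-3,0.5,164.5,0,0,0,0],[-3,0.5,164.5,0,0,0,0],[-3,0.5,164.5,0,0,0,0],[-3,0.5,164.5,0,0,0,0],[-3,0.5,164.5,0,0,0,0],[-3,0.5,164.5,0,0,0,0],[-3,0.5,164.5,0,0,0,0]]]'; python3 g.py 463,192,105,1.638
```

```text
t: 7.95
ee_pos: [463.3, 192.3, 22.8]
orientation: [-0.104, 3.139, 0.001]
ft_force: [-1.2, -0.4, 5.9]
width: 31.4
grasp_force: 29.9
ee [463.3 192.3  22.8] psi 1.637 q [ 0.37  0.62  2.    0.    0.52 -1.27] F [-1.2 -0.4  5.9] w 31.4 g 29.9 t 8.0 tilt [0.001 0.   ]
463,192,105,1.638 d [  0.3  -0.2 -82.2] rv [ 0.     0.001 -0.001] q6~ -1.27
463,192,105,1.638 d [  0.3  -0.2 -82.2] rv [ 1.000e-03 -1.000e-03  3.141e+00] q6~ 1.87
```

```bash
python3 -m inch '[[[0,0,-15,0,0,0,0],[0,0,-40,0,0,0,0],[0,0,-80,0,0,0,0],[0,0,-80,0,0,0,0]]]'; python3 g.py 509,-18,80,0.0126
```

```text
t: 8.35
ee_pos: [465.3, 193.0, 105.8]
orientation: [-0.104, 3.134, 0.003]
ft_force: [0.7, 0.3, -2.6]
width: 31.2
grasp_force: 29.9
ee [465.3 193.  105.8] psi 1.637 q [ 0.37  0.46  1.98 -0.    0.69 -1.27] F [ 0.7  0.3 -2.6] w 31.2 g 29.9 t 8.3 tilt [0.006 0.002]
509,-18,80,0.0126 d [ -29.5 -213.5   25.5] rv [-0.003  0.007 -1.517] q6~ -3.21
509,-18,80,0.0126 d [ -29.5 -213.5   25.5] rv [0.007 0.003 1.624] q6~ -0.07
```

```bash
python3 -m inch '[[[-4,-25,0,0,0,0.15,0],[-8,-50,0,0,0,0.3,0],[-12,-75,5,0,0,0.45,0],[-16,-100,8,0,0,0.6,0],[-20,-130,12,0,0,0.75,0],[-25,-160,15,0,0,0.9,0],[-28,-180,18,0,0,1.05,0],[-31,-200,20,0,0,1.2,0],[-31.5,-212,22,0,0,1.35,0],[-31.5,-212,22,0,0,1.5,0],[-31.5,-212,22,0,0,1.624,0],[-31.5,-212,22,0,0,1.624,0],[-31.5,-212,22,0,0,1.624,0]]]'; python3 g.py 509,-18,39,0.0126
```

```text
t: 9.65
ee_pos: [507.8, -17.3, 79.5]
orientation: [-2.202, -2.239, 0.001]
ft_force: [0.2, 0.6, -2.2]
width: 31.7
grasp_force: 29.9
ee [507.8 -17.3  79.5] psi 0.016 q [-0.06  0.51  1.98 -0.    0.65 -0.07] F [ 0.2  0.6 -2.2] w 31.7 g 29.9 t 9.7 tilt [-0.001  0.   ]
509,-18,39,0.0126 d [-0.7  1.2 40.5] rv [-0.001 -0.     0.004] q6~ -0.07
509,-18,39,0.0126 d [-0.7  1.2 40.5] rv [ 0.000e+00 -2.000e-03 -3.138e+00] q6~ -3.21
```

```bash
python3 - <<'E'
from h import *
d=snap('side','s3.png');b=cv2.imread('pics/s3.png')[185:285,265:395];cv2.imwrite('pics/c5.png',cv2.resize(b,None,fx=6,fy=6,interpolation=cv2.INTER_CUBIC)[:600,:800])
E
```

```text
(no output)
```

View pics/c5.png

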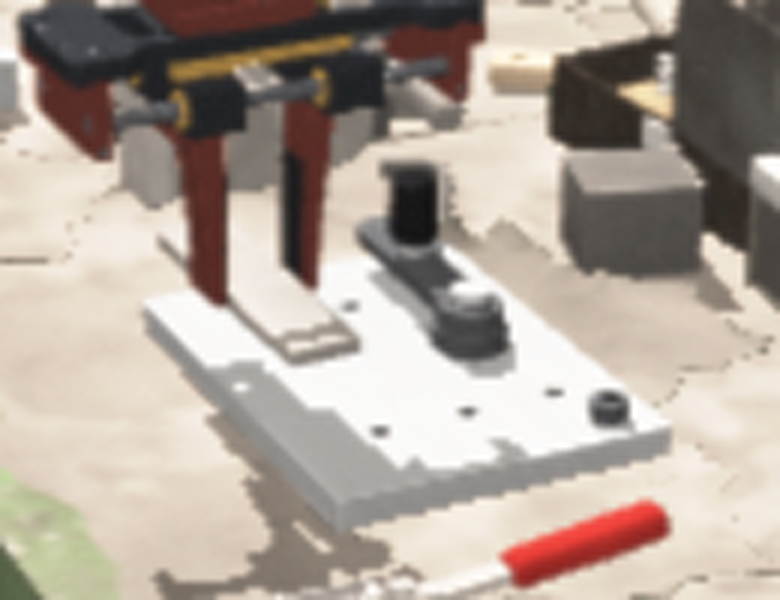

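The bar hangs level, lengthwise along the front edge (near end at crop (318,345)), and the finger is clear. Lowering it now.

```bash
python3 -m inch '[[[-0.7,1.2,15,0,0,0.003,0],[-0.7,1.2,28,0,0,0.003,0],[-0.7,1.2,35,0,0,0.003,0],[-0.7,1.2,39,0,0,0.003,0],[-0.7,1.2,41,0,0,0.003,0],[-0.7,1.2,41.5,0,0,0.003,0],[-0.7,1.2,41.5,0,0,0.003,0]]]'; python3 g.py
```

```text
t: 10.4
ee_pos: [509.8, -18.1, 38.8]
orientation: [2.21, 2.232, 0.0]
ft_force: [-0.1, -0.3, -3.3]
width: 31.4
grasp_force: 29.9
ee [509.8 -18.1  38.8] psi 0.01 q [-0.06  0.59  1.98 -0.    0.57 -0.07] F [-0.1 -0.3 -3.3] w 31.4 g 29.9 t 10.4 tilt [ 0. -0.]
```

```bash
python3 -m inch '[[[0,-0.6,0.5,0,0,0,0],[0,-0.6,1,0,0,0,0],[0,-0.6,1.3,0,0,0,0],[0,-0.6,1.3,0,0,0,0]]]'; python3 g.py
```

```text
t: 10.8
ee_pos: [509.1, -18.1, 37.8]
orientation: [2.21, 2.232, 0.0]
ft_force: [-2.6, -0.5, 3.0]
width: 31.3
grasp_force: 29.9
ee [509.1 -18.1  37.8] psi 0.01 q [-0.06  0.59  1.98 -0.    0.57 -0.07] F [-2.6 -0.5  3. ] w 31.3 g 29.9 t 10.8 tilt [ 0. -0.]
```

```bash
python3 -m inch '[[[0,0,0,0,0,0,60],[0,0,0,0,0,0,60],[0,0,0,0,0,0,60],[0,0,-30,0,0,0,60],[0,0,-75,0,0,0,60],[0,0,-120,0,0,0,60],[0,0,-120,0,0,0,60]]]'; python3 g.py 462,365,160,1.545
```

```text
t: 11.5
ee_pos: [512.6, -18.3, 162.6]
orientation: [2.205, 2.227, 0.01]
ft_force: [-0.0, -0.6, 0.3]
width: 52.7
grasp_force: 0.0
ee [512.6 -18.3 162.6] psi 0.01 q [-0.06  0.37  1.94  0.    0.82 -0.07] F [-0.  -0.6  0.3] w 52.7 g 0.0 t 11.5 tilt [ 0.01  -0.001]
462,365,160,1.545 d [383.8 -46.8   1.9] rv [ 0.007  0.008 -1.535] q6~ -0.9
462,365,160,1.545 d [383.8 -46.8   1.9] rv [ 0.008 -0.008  1.607] q6~ 2.24
```

```bash
python3 -m inch '[[[40,-43,0,0,0,-0.15,60],[80,-43,0,0,0,-0.3,60],[120,-43,0,0,0,-0.45,60],[170,-43,0,0,0,-0.6,60],[220,-43,0,0,0,-0.75,60],[270,-43,0,0,0,-0.9,60],[320,-43,0,0,0,-1.05,60],[360,-43,0,0,0,-1.2,60],[384,-43,0,0,0,-1.35,60],[384,-43,0,0,0,-1.5,60],[384,-43,0,0,0,-1.535,60],[384,-43,0,0,0,-1.535,60],[384,-43,0,0,0,-1.535,60]]]'; python3 g.py 462,365,50,1.545
python3 - <<'E'
from h import *
d=snap('top','t4.png');a=cv2.imread('pics/t4.png')[150:290,215:415];a=cv2.resize(a,None,fx=4,fy=4,interpolation=cv2.INTER_CUBIC)
cv2.imwrite('pics/c6.png',a)
E
```

```text
t: 12.8
ee_pos: [461.9, 365.2, 156.7]
orientation: [-0.043, -3.141, 0.001]
ft_force: [0.2, -0.8, -0.3]
width: 52.5
grasp_force: 0.0
ee [461.9 365.2 156.7] psi 1.544 q [ 0.65  0.48  1.77  0.    0.89 -0.89] F [ 0.2 -0.8 -0.3] w 52.5 g 0.0 t 12.8 tilt [-0.001 -0.001]
462,365,50,1.545 d [-2.000e-01 -1.000e-01  1.067e+02] rv [-0.001 -0.001 -0.001] q6~ -0.9
462,365,50,1.545 d [-2.000e-01 -1.000e-01  1.067e+02] rv [-1.00e-03  1.00e-03  3.14e+00] q6~ 2.25
```

View pics/c6.png

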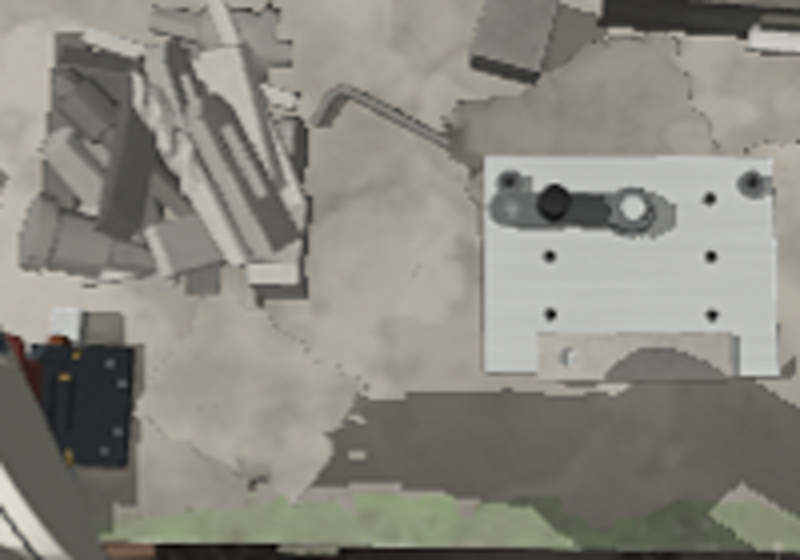

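The bar (crop 538–738 × 333–379) overhangs the front edge (row 373) by about 4 mm, and the finger is aside at about 1.55 rad. Now for the straightedge.

```bash
python3 -m inch '[[[0,0,30,0,0,0,50],[0,0,60,0,0,0,50],[0,0,85,0,0,0,50],[0,0,98,0,0,0,50],[0,0,105,0,0,0,50],[0,0,106.5,0,0,0,50],[0,0,106.5,0,0,0,50],[0,0,106.5,0,0,0,0],[0,0,106.5,0,0,0,0],[0,0,106.5,0,0,0,0],[0,0,106.5,0,0,0,0],[0,0,106.5,0,0,0,0],[0,0,106.5,0,0,0,0],[0,0,106.5,0,0,0,0]]]'; python3 g.py
```

```text
t: 14.25
ee_pos: [462.4, 365.8, 51.1]
orientation: [0.04, 3.141, 0.001]
ft_force: [-0.2, 0.4, 3.5]
width: 11.7
grasp_force: 30.0
ee [462.4 365.8  51.1] psi 1.545 q [ 0.65  0.64  1.8   0.    0.7  -0.9 ] F [-0.2  0.4  3.5] w 11.7 g 30.0 t 14.2 tilt [0.001 0.   ]
```

```bash
python3 -m inch '[[[0,0,-10,0,0,0,0],[0,0,-30,0,0,0,0],[5,0,-55,0,0,0,0],[12,-20,-60,0,0,0,0],[18,-45,-60,0,0,0.1,0],[18,-75,-60,0,0,0.2,0],[15,-105,-60,0,0,0.35,0],[12,-135,-60,0,0,0.5,0],[8,-165,-60,0,0,0.65,0],[4,-200,-60,0,0,0.8,0],[0,-235,-60,0,0,0.95,0],[-4,-270,-60,0,0,1.1,0],[-7,-305,-60,0,0,1.25,0],[-9,-340,-60,0,0,1.4,0],[-10.5,-370,-60,0,0,1.5,0],[-10.5,-383.6,-60,0,0,1.535,0],[-10.5,-383.6,-60,0,0,1.535,0],[-10.5,-383.6,-60,0,0,1.535,0]]]'; python3 g.py 463,-18,51,0.0126
python3 - <<'E'
from h import *
d=snap('side','s5.png');b=cv2.imread('pics/s5.png')[185:285,245:375];cv2.imwrite('pics/c7.png',cv2.resize(b,None,fx=6,fy=6,interpolation=cv2.INTER_CUBIC))
E
```

```text
t: 16.05
ee_pos: [462.3, -18.0, 110.8]
orientation: [-2.209, -2.233, 0.001]
ft_force: [-0.7, 0.4, -5.9]
width: 11.8
grasp_force: 30.0
ee [462.3 -18.  110.8] psi 0.011 q [-0.06  0.41  2.07  0.    0.67 -0.08] F [-0.7  0.4 -5.9] w 11.8 g 30.0 t 16.1 tilt [-0.001  0.   ]
463,-18,51,0.0126 d [-0.1  0.7 59.8] rv [-0.001 -0.    -0.002] q6~ -0.08
463,-18,51,0.0126 d [-0.1  0.7 59.8] rv [-0.00e+00  1.00e-03  3.14e+00] q6~ 3.06
```

View pics/c7.png

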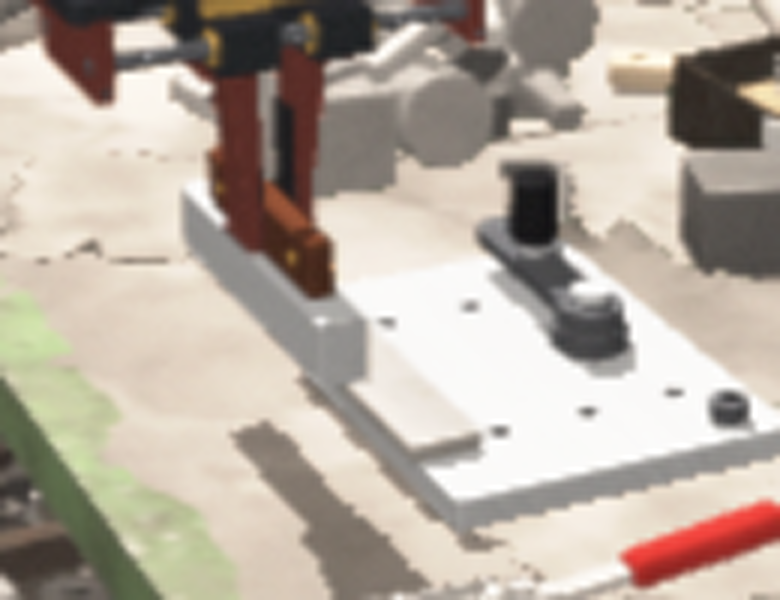

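The straightedge is held level and parallel to the edge, still raised, with the bar untouched in front of it. Lowering it onto the bench.

```bash
python3 -m inch '[[[0,0,20,0,0,0,0],[0,0,38,0,0,0,0],[0,0,50,0,0,0,0],[0,0,56,0,0,0,0],[0,0,58.5,0,0,0,0],[0,0,59.5,0,0,0,0],[0,0,60,0,0,0,0],[0,0,60,0,0,0,0]]]'; python3 g.py
```

```text
t: 16.9
ee_pos: [463.1, -18.3, 51.3]
orientation: [2.21, 2.232, 0.001]
ft_force: [0.6, -0.1, -5.1]
width: 11.8
grasp_force: 30.0
ee [463.1 -18.3  51.3] psi 0.01 q [-0.07  0.53  2.08  0.    0.53 -0.08] F [ 0.6 -0.1 -5.1] w 11.8 g 30.0 t 16.9 tilt [ 0.001 -0.   ]
```

```bash
python3 -m inch '[[[0,0,0.4,0,0,0,0],[0,0,0.6,0,0,0,0],[0,3,0.6,0,0,0,0],[0,6,0.6,0,0,0,0],[0,9,0.6,0,0,0,0],[0,12,0.6,0,0,0,0],[0,14,0.6,0,0,0,0],[0,16,0.6,0,0,0,0],[0,18,0.6,0,0,0,0],[0,19,0.6,0,0,0,0],[0,20,0.6,0,0,0,0],[0,21,0.6,0,0,0,0],[0,21,0.6,0,0,0,0]]]'; python3 g.py
```

```text
t: 18.2
ee_pos: [480.0, -18.0, 51.0]
orientation: [-2.206, -2.229, 0.008]
ft_force: [-11.8, 0.0, 19.2]
width: 12.0
grasp_force: 30.0
ee [480. -18.  51.] psi 0.01 q [-0.06  0.54  2.04 -0.    0.56 -0.07] F [-11.8   0.   19.2] w 12.0 g 30.0 t 18.2 tilt [-0.007  0.   ]
```

```bash
python3 -m inch '[[[0,0,-0.5,0,0,0,0],[0,0,-0.8,0,0,0,0],[0,0,-0.8,0,0,0,0]]]'; python3 g.py
```

```text
t: 18.5
ee_pos: [483.8, -18.1, 51.1]
orientation: [2.21, 2.232, -0.0]
ft_force: [-0.3, 0.6, -5.7]
width: 12.1
grasp_force: 30.0
ee [483.8 -18.1  51.1] psi 0.01 q [-0.06  0.55  2.04 -0.    0.56 -0.07] F [-0.3  0.6 -5.7] w 12.1 g 30.0 t 18.5 tilt [-0. -0.]
```

```bash
python3 -m inch '[[[0,1,0,0,0,0,0],[0,2,0,0,0,0,0],[0,3,0,0,0,0,0],[0,3,0,0,0,0,0]]]'; python3 g.py;python3 -m inch '[[[0,0.5,0,0,0,0,0],[0,1,0,0,0,0,0],[0,1,0,0,0,0,0]]]'; python3 g.py
```

```text
t: 18.9
ee_pos: [486.3, -18.0, 51.0]
orientation: [-2.21, -2.232, 0.001]
ft_force: [-4.1, -0.1, -0.5]
width: 11.4
grasp_force: 30.0
ee [486.3 -18.   51. ] psi 0.01 q [-0.06  0.55  2.03 -0.    0.56 -0.07] F [-4.1 -0.1 -0.5] w 11.4 g 30.0 t 18.9 tilt [-0.001  0.   ]
t: 19.2
ee_pos: [487.8, -18.0, 51.0]
orientation: [-2.21, -2.232, 0.0]
ft_force: [-2.8, -0.6, -1.4]
width: 12.1
grasp_force: 30.0
ee [487.8 -18.   51. ] psi 0.01 q [-0.06  0.55  2.03  0.    0.56 -0.07] F [-2.8 -0.6 -1.4] w 12.1 g 30.0 t 19.2 tilt [-0.  0.]
```

```bash
python3 -m inch '[[[0,0.5,0,0,0,0,0],[0,1,0,0,0,0,0],[0,1,0,0,0,0,0]]]'; python3 g.py;python3 -m inch '[[[0,0.5,0,0,0,0,0],[0,1,0,0,0,0,0],[0,1,0,0,0,0,0]]]'; python3 g.py;python3 -c "
from h import *;print(status.get_obs()['moment'])"
```

```text
t: 19.5
ee_pos: [488.0, -18.0, 51.0]
orientation: [-2.209, -2.231, 0.002]
ft_force: [-6.0, -0.7, 1.9]
width: 11.6
grasp_force: 30.0
ee [488. -18.  51.] psi 0.01 q [-0.06  0.55  2.03 -0.    0.57 -0.07] F [-6.  -0.7  1.9] w 11.6 g 30.0 t 19.5 tilt [-0.002  0.   ]
t: 19.8
ee_pos: [488.1, -17.9, 51.0]
orientation: [-2.209, -2.23, 0.004]
ft_force: [-7.9, 0.1, 4.5]
width: 11.3
grasp_force: 30.0
ee [488.1 -17.9  51. ] psi 0.01 q [-0.06  0.55  2.02 -0.    0.57 -0.07] F [-7.9  0.1  4.5] w 11.3 g 30.0 t 19.8 tilt [-0.004  0.   ]
[-0.07732494  1.67036484 -0.00581558]
```

```bash
python3 -m inch '[[[0,-1,0,0,0,0,0],[0,-1.5,0,0,0,0,0],[0,-1.5,0,0,0,0,40],[0,-1.5,0,0,0,0,40],[0,-1.5,0,0,0,0,40],[0,-1.5,-30,0,0,0,40],[0,-1.5,-60,0,0,0,40],[0,-1.5,-60,0,0,0,0],[0,-1.5,-60,0,0,0,0]]]'; python3 g.py 452,-18,112,0.01 452,-18,25,0.01
python3 - <<'E'
from h import *
d=snap('side','s6.png');b=cv2.imread('pics/s6.png')[195:285,265:385];cv2.imwrite('pics/c8.png',cv2.resize(b,None,fx=6.6,fy=6.6,interpolation=cv2.INTER_CUBIC))
E
```

```text
t: 20.7
ee_pos: [489.3, -18.1, 111.8]
orientation: [2.209, 2.231, 0.003]
ft_force: [0.0, -0.4, 1.3]
width: 22.6
grasp_force: 0.0
ee [489.3 -18.1 111.8] psi 0.01 q [-0.06  0.43  2.01 -0.    0.7  -0.07] F [ 0.  -0.4  1.3] w 22.6 g 0.0 t 20.7 tilt [ 0.003 -0.   ]
452,-18,112,0.01 d [  0.4 -37.3  -0.3] rv [0.003 0.    0.   ] q6~ -0.07
452,-18,112,0.01 d [  0.4 -37.3  -0.3] rv [-0.     0.005 -3.141] q6~ -3.22
452,-18,25,0.01 d [  0.5 -37.5  86.7] rv [0.003 0.    0.   ] q6~ -0.07
452,-18,25,0.01 d [  0.5 -37.5  86.7] rv [-0.     0.005 -3.141] q6~ -3.22
```

View pics/c8.png

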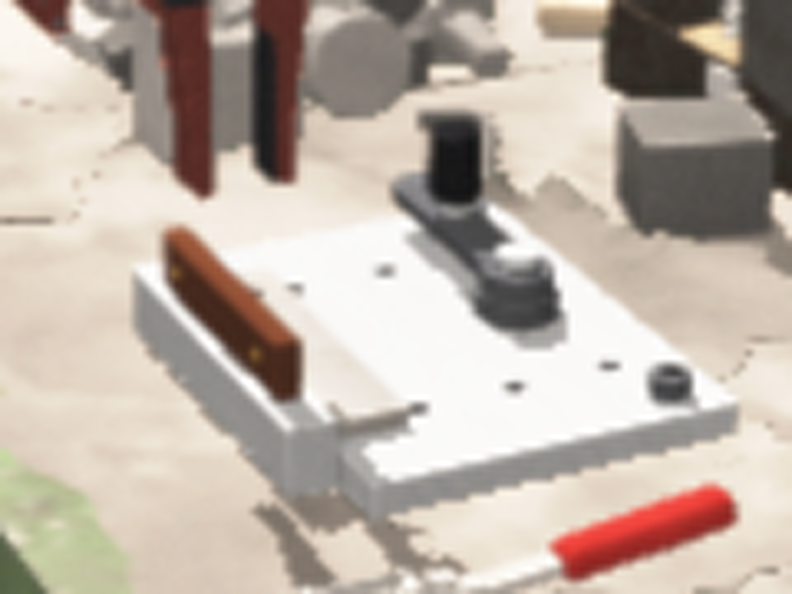

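The straightedge stands against the plate edge (near end at crop (310,440)), with the bar behind it. I'll now push low at mid-length with shut fingers, so it seats along the whole edge.

```bash
python3 -m inch '[[[0,-20,0,0,0,0,0],[0,-36,0,0,0,0,0],[0,-36,20,0,0,0,0],[0,-36,45,0,0,0,0],[0,-36,65,0,0,0,0],[0,-36,80,0,0,0,0],[0,-36,85,0,0,0,0],[0,-36,85,0,0,0,0],[0,-32,85,0,0,0,0],[0,-29,85,0,0,0,0],[0,-27,85,0,0,0,0],[0,-26,85,0,0,0,0],[0,-25,85,0,0,0,0],[0,-25,85,0,0,0,0]]]'; python3 g.py
```

```text
t: 22.15
ee_pos: [463.5, -18.3, 26.3]
orientation: [2.21, 2.232, 0.0]
ft_force: [0.2, 0.2, 0.2]
width: 0.4
grasp_force: 0.0
ee [463.5 -18.3  26.3] psi 0.01 q [-0.07  0.58  2.08 -0.    0.48 -0.08] F [0.2 0.2 0.2] w 0.4 g 0.0 t 22.1 tilt [ 0. -0.]
```

```bash
python3 -m inch '[[[0,1,0,0,0,0,0],[0,2,0,0,0,0,0],[0,2,0,0,0,0,0]]]'; python3 g.py;python3 -m inch '[[[0,1,0,0,0,0,0],[0,2,0,0,0,0,0],[0,2,0,0,0,0,0]]]'; python3 g.py
```

```text
t: 22.45
ee_pos: [465.4, -18.2, 26.1]
orientation: [2.21, 2.233, 0.0]
ft_force: [-0.2, -0.8, 0.4]
width: 0.5
grasp_force: 0.0
ee [465.4 -18.2  26.1] psi 0.01 q [-0.06  0.58  2.08 -0.    0.48 -0.07] F [-0.2 -0.8  0.4] w 0.5 g 0.0 t 22.4 tilt [ 0. -0.]
t: 22.75
ee_pos: [467.5, -18.2, 26.1]
orientation: [2.21, 2.232, 0.0]
ft_force: [-0.0, -0.8, 0.4]
width: 0.4
grasp_force: 0.0
ee [467.5 -18.2  26.1] psi 0.01 q [-0.06  0.58  2.07 -0.    0.48 -0.07] F [-0.  -0.8  0.4] w 0.4 g 0.0 t 22.8 tilt [ 0. -0.]
```

Fingertips taper, so contact comes later. I'll continue in small steps.

```bash
python3 -m inch '[[[0,1,0,0,0,0,0],[0,2,0,0,0,0,0],[0,2,0,0,0,0,0]]]'; python3 g.py;python3 -m inch '[[[0,1,0,0,0,0,0],[0,2,0,0,0,0,0],[0,2,0,0,0,0,0]]]'; python3 g.py
```

```text
t: 23.05
ee_pos: [468.4, -18.2, 25.9]
orientation: [-2.209, -2.232, 0.002]
ft_force: [-3.4, 0.4, 1.7]
width: 0.4
grasp_force: 1.6
ee [468.4 -18.2  25.9] psi 0.01 q [-0.06  0.59  2.07 -0.    0.49 -0.07] F [-3.4  0.4  1.7] w 0.4 g 1.6 t 23.1 tilt [-0.002  0.   ]
t: 23.35
ee_pos: [468.6, -18.1, 25.7]
orientation: [-2.207, -2.23, 0.006]
ft_force: [-8.7, -1.0, 7.2]
width: 0.6
grasp_force: 4.1
ee [468.6 -18.1  25.7] psi 0.01 q [-0.06  0.59  2.07 -0.    0.49 -0.07] F [-8.7 -1.   7.2] w 0.6 g 4.1 t 23.4 tilt [-0.005  0.   ]
```

```bash
python3 -m inch '[[[0,1,0,0,0,0,0],[0,1,0,0,0,0,0],[0,-4,0,0,0,0,0],[0,-12,0,0,0,0,0],[0,-12,-40,0,0,0,0],[0,-12,-90,0,0,0,30],[0,-12,-125,0,0,0,65],[0,-12,-125,0,0,0,65],[0,-12,-125,0,0,0,65]]]'; python3 g.py 607,37,150,0
python3 - <<'E'
from h import *
d=snap('top','t7.png');a=cv2.imread('pics/t7.png')[175:265,325:425];a=cv2.resize(a,None,fx=4,fy=4,interpolation=cv2.INTER_CUBIC)
d=snap('side','s7.png');b=cv2.imread('pics/s7.png')[205:295,275:375];b=cv2.resize(b,None,fx=4,fy=4,interpolation=cv2.INTER_CUBIC)
cv2.imwrite('pics/c9.png',np.hstack([a,b]))
E
```

```text
t: 24.25
ee_pos: [459.9, -18.3, 151.8]
orientation: [2.209, 2.231, 0.003]
ft_force: [-0.2, 0.1, -1.0]
width: 28.8
grasp_force: 0.0
ee [459.9 -18.3 151.8] psi 0.01 q [-0.07  0.32  2.05  0.    0.76 -0.08] F [-0.2  0.1 -1. ] w 28.8 g 0.0 t 24.2 tilt [ 0.003 -0.   ]
607,37,150,0 d [ 53.9 147.7   2.3] rv [0.003 0.    0.01 ] q6~ 0.04
607,37,150,0 d [ 53.9 147.7   2.3] rv [-0.     0.005 -3.132] q6~ -3.11
```

View pics/c9.png

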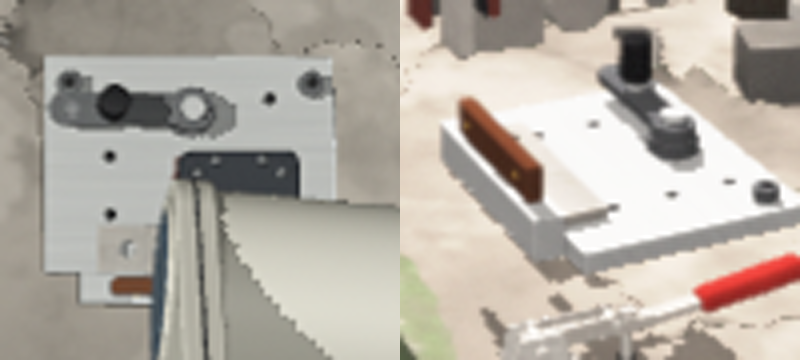

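The straightedge sits flush along the edge (left view, rows 272–302) with the bar behind it, and the knob is at left-view (113,101). Going to the knob.

```bash
python3 -c "
from h import *
d=optics.get_image('top');print(p2w(d,[(353.1,200.1)],[71.5]))"; python3 -m inch '[[[20,50,0,0,0,0,65],[40,100,0,0,0,0,65],[54,148,0,0,0,0.01,65],[54,148,0,0,0,0.01,65],[54,148,0,0,0,0.01,65]]]'; python3 g.py 607,37,67,0
```

```text
[[605.43405505  37.94760366  71.5       ]]
t: 24.9
ee_pos: [606.6, 37.6, 148.9]
orientation: [-2.219, -2.221, 0.003]
ft_force: [-0.7, 0.4, -1.1]
width: 57.0
grasp_force: 0.0
ee [606.6  37.6 148.9] psi 0.001 q [ 0.04  0.52  1.73 -0.    0.9   0.04] F [-0.7  0.4 -1.1] w 57.0 g 0.0 t 24.9 tilt [-0.003 -0.   ]
607,37,67,0 d [-0.6  0.6 81.9] rv [-0.003  0.     0.001] q6~ 0.04
607,37,67,0 d [-0.6  0.6 81.9] rv [-0.    -0.004 -3.141] q6~ -3.1
```

```bash
python3 -m inch '[[[-0.5,0,35,0,0,0,65],[-0.5,0,60,0,0,0,65],[-0.5,0,75,0,0,0,65],[-0.5,0,81,0,0,0,65],[-0.5,0,81,0,0,0,65],[-0.5,0,81,0,0,0,36],[-0.5,0,81,0,0,0,36],[-0.5,0,81,0,0,0,36]]]'; python3 - <<'E'
from h import *
o=status.get_obs();Rm=R.from_rotvec(o['orientation']);p=o['ee_pos'];print(p,o['ft_force'],o['width'])
M=Rm.as_matrix();psi=np.arctan2(M[1,1],M[0,1])
for q in np.arange(1.5,-.15,-.1):
    T=np.array([608,-18,p[2]])+np.array([-55*np.cos(q),55*np.sin(q),0])
    print(round(q,2),Rm.inv().apply(T-p).round(1),round(psi-(np.pi/2-q),2))
E
```

```text
t: 25.7
ee_pos: [607.3, 36.7, 71.1]
orientation: [2.221, 2.221, 0.002]
ft_force: [-0.6, -0.1, -0.4]
width: 36.7
grasp_force: 0.0
[607.32869087  36.70542351  71.11631385] [-0.62539518 -0.13460124 -0.38409483] 36.69755731462542
1.5 [ 0.2 -3.2 -0. ] -0.07
1.4 [-0.5 -8.7 -0. ] -0.17
1.3 [ -1.7 -14.   -0. ] -0.27
1.2 [ -3.4 -19.3  -0. ] -0.37
1.1 [ -5.7 -24.3  -0. ] -0.47
1.0 [ -8.4 -29.   -0.1] -0.57
0.9 [-11.6 -33.5  -0.1] -0.67
0.8 [-15.3 -37.6  -0.1] -0.77
0.7 [-19.3 -41.4  -0.1] -0.87
0.6 [-23.6 -44.7  -0.1] -0.97
0.5 [-28.3 -47.6  -0.1] -1.07
0.4 [-33.3 -50.   -0.1] -1.17
0.3 [-38.5 -51.9  -0.1] -1.27
0.2 [-43.8 -53.2  -0.1] -1.37
0.1 [-49.2 -54.1  -0.1] -1.47
-0.0 [-54.7 -54.3  -0.1] -1.57
-0.1 [-60.2 -54.1  -0.1] -1.67
```

```bash
python3 -m inch '[[[0,-3,2,0,0,-0.07,36],[-0.5,-8.5,3,0,0,-0.17,36],[-1.5,-14,3,0,0,-0.27,36],[-3.5,-19,3,0,0,-0.37,36],[-5.5,-24,3,0,0,-0.47,36],[-8.5,-29,3,0,0,-0.57,36],[-11.5,-33.5,3,0,0,-0.67,36],[-15,-37.5,3,0,0,-0.77,36],[-19,-41.5,3,0,0,-0.87,36],[-23.5,-44.5,3,0,0,-0.97,36],[-28,-47.5,3,0,0,-1.07,36],[-33,-50,3,0,0,-1.17,36],[-38.5,-52,3,0,0,-1.27,36],[-44,-53,3,0,0,-1.37,36],[-49,-54,3,0,0,-1.47,36],[-54.5,-54.5,3,0,0,-1.57,36],[-57,-54.5,3,0,0,-1.57,36],[-57,-54.5,3,0,0,-1.57,36]]]'; python3 g.py
```

```text
t: 27.5
ee_pos: [552.4, -20.5, 67.5]
orientation: [0.006, 3.141, -0.0]
ft_force: [0.2, -0.4, -1.1]
width: 31.5
grasp_force: 0.0
ee [552.4 -20.5  67.5] psi 1.567 q [-0.06  0.58  1.88 -0.    0.68 -1.63] F [ 0.2 -0.4 -1.1] w 31.5 g 0.0 t 27.5 tilt [ 0.001 -0.   ]
```

Tool y is now world +y. Pushing toward −y until the stop.

```bash
python3 -m inch '[[[0,-1,0,0,0,0,36],[0,-2,0,0,0,0,36],[0,-2,0,0,0,0,36]]]'; python3 g.py;python3 -m inch '[[[0,-1,0,0,0,0,36],[0,-2,0,0,0,0,36],[0,-2,0,0,0,0,36]]]'; python3 g.py;python3 -m inch '[[[0,-1,0,0,0,0,36],[0,-2,0,0,0,0,36],[0,-2,0,0,0,0,36]]]'; python3 g.py
```

```text
t: 27.8
ee_pos: [552.2, -22.2, 67.1]
orientation: [0.002, 3.142, 0.0]
ft_force: [-0.8, 1.5, 0.2]
width: 31.4
grasp_force: 0.6
ee [552.2 -22.2  67.1] psi 1.569 q [-0.06  0.58  1.88  0.    0.68 -1.63] F [-0.8  1.5  0.2] w 31.4 g 0.6 t 27.8 tilt [0. 0.]
t: 28.1
ee_pos: [552.2, -23.0, 67.1]
orientation: [-0.003, -3.141, -0.003]
ft_force: [0.5, 9.6, 2.6]
width: 31.7
grasp_force: 5.1
ee [552.2 -23.   67.1] psi 1.569 q [-0.06  0.58  1.88  0.    0.68 -1.64] F [0.5 9.6 2.6] w 31.7 g 5.1 t 28.1 tilt [-0.     0.002]
t: 28.4
ee_pos: [552.1, -23.3, 67.0]
orientation: [-0.004, -3.141, -0.006]
ft_force: [1.3, 21.7, 2.2]
width: 31.7
grasp_force: 10.5
ee [552.1 -23.3  67. ] psi 1.568 q [-0.07  0.58  1.88  0.01  0.68 -1.64] F [ 1.3 21.7  2.2] w 31.7 g 10.5 t 28.4 tilt [-0.     0.004]
```

```bash
python3 -m inch '[[[0,4,0,0,0,0,36],[0,8,0,0,0,0,42],[0,8,0,0,0,0,42],[0,8,-30,0,0,0,42],[0,8,-75,0,0,0,42],[0,8,-120,0,0,0,42],[0,58,-150,0,0,0,42],[0,108,-150,0,0,0,42],[0,158,-150,0,0,0,42],[0,208,-150,0,0,0,42],[0,258,-150,0,0,0,42],[0,308,-150,0,0,0,42],[0,308,-150,0,0,0,42]]]'; python3 - <<'E'
from h import *
d=snap('top','t8.png');a=cv2.imread('pics/t8.png')[175:265,325:425];a=cv2.resize(a,None,fx=4,fy=4,interpolation=cv2.INTER_CUBIC)
d=snap('side','s8.png');b=cv2.imread('pics/s8.png')[205:295,275:375];b=cv2.resize(b,None,fx=4,fy=4,interpolation=cv2.INTER_CUBIC)
cv2.imwrite('pics/c10.png',np.hstack([a,b]))
E
```

```text
t: 29.7
ee_pos: [552.4, 286.0, 217.2]
orientation: [-0.004, 3.14, 0.002]
ft_force: [-0.3, 0.1, 0.3]
width: 36.9
grasp_force: 0.0
```

View pics/c10.png

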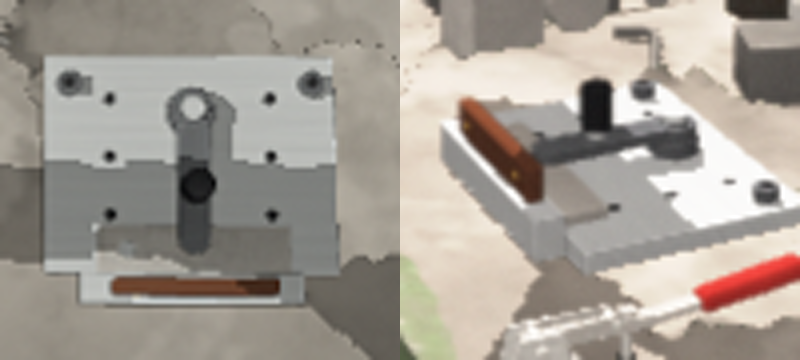

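The finger points straight over the bar (knob at left-view (198,185)), and the straightedge stands flush along plate and bar. The robot is clear of everything, so I'm handing in.

```bash
python3 -c "
from workcell import ctrl;print(ctrl.close_job())"
```

```text
the job is handed in; nothing more can be done
None
```

The job is handed in: in the last pictures the bar and the plate's front edge look flush against the standing straightedge, the finger is back at its stop over the bar, and the loose things in view look undisturbed; it took about 30 s of the 72 s allowed.

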